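# Push the stray picking bins home

### The arm

A 7-joint arm with a two-finger parallel gripper is mounted at the origin on the work surface. World frame = base frame: x ahead of the robot, y to its left, z up, the work surface at z = 0. Lengths are in m, angles in rad, forces in N, time in s.
With the tool pointing down it reaches from about 0.425 to 0.925 m from the base axis. Payload 6.8 kg.
Tool frame: the origin (TCP) lies on the centre line of the jaws, within the pads' length; the fingertips stand 14 mm ahead of it and the grasp point (between the pads) lies 5 mm behind it (r.tips_ahead is the distance from the TCP to the fingertips, in m); z points along the fingers, y is the line along which they close (so a half turn about z gives the same grasp; the last joint's range is limited). The gripper opens to 85 mm and grips with 20 to 120 N. Pads are 22 mm wide; open, the fingers measure 114 mm over their backs; the gripper's body (76 mm by 85 mm) begins 54 mm behind the grasp point. The pads swing forward as they close: fully open they stand 13 mm farther back than shut.
Start: joints at [-1.213, 0.477, 0.022, 1.555, -0.011, 1.109, -0.083], TCP at [0.303, 0.603, 0.245] pointing down, gripper open.
Joint ranges: [-2.96, 2.96], [-0.34, 2.1], [-1.41, 1.46], [0.24, 2.44], [-1.37, 4.51], [0.17, 1.92], [-2.96, 2.96]. Speed limits (rad/s): [2.39, 2.39, 3.14, 3.14, 3.14, 3.14, 3.14].

### API

Orientations are given as a rotation vector (axis times angle).
In Python, from bench import r, eyes gives the robot as it stands.
- The arm moves only by the tool step_arm, never from a script. Its argument "rows" is a list of rows, each a list of 6 numbers: the shift along the world's x, y, z in units of 60 cm (1.0 is 60 cm), then the turn, a rotation vector about the world's x, y, z in units of pi rad (1.0 is pi rad). In form: [[x, y, z, rx, ry, rz], ...]. A call has 1 to 5 rows; each row is the pose to reach, as a shift and turn from the pose commanded when the call began, turning the shorter way round; what a row does not reach only later rows make up. A row lasts 1/12 s, in which the tool goes at most 41.7 mm and 7.16 degrees, less where a joint would pass 70% of its speed; a pose out of reach is approached as far as the arm can. A call with a number of a shift or a turn outside -1 to 1 is refused whole. A call with a gripper value outside its range is refused whole. "jaw" is the closure, from 0 (fully open) to 1 (shut), set as the call begins (left out, the last holds). The fingers move at their own pace and stop on an object; "squeeze" is the grip in N (left out, the last holds). Time passes only in rows, so rows that repeat a pose let the fingers close. It gives the time, the measured TCP pose, the force, the opening and the grip force at its end, in the units of the state.
- r.get_obs(): the state, without advancing time (a new reading comes with each control period).
- eyes.grab_frame(name): name is "scene" or "side" or "wrist"; returns the picture (480x640x3 uint8, red, green, blue); there is no depth.
- eyes.camera_info(name): a dict with "mtx" (3x3 intrinsics, pixels), "extrinsics" (4x4, takes a point from camera to world coordinates); the wrist camera has in their place "tool_from_camera" (4x4, takes a point from camera to tool coordinates, whose origin is the TCP and whose axes are the flange's). Camera axes: x right, y down, z forward; pixel columns grow to the right and rows downward; lengths in m; the calibration is good to about 2 mm. A picture is of the moment at which its call begins: read the wrist's pose just before it. camera_info takes no time and is no camera call.
- r.hand_in(): hands the job in; it is judged then, once.
The state is a dict: "clock": time; "joints": joint angles; "qvel": joint speeds; "tau": joint torques, N m; "tcp_pos": TCP position; "orientation": TCP orientation; "contact_force": force on the tool from outside, world axes, zero at the start; "moment": the same for the moment, N m; "grip_width": finger opening in m; "gripper_force": force on a finger pad.
Only numpy, scipy, OpenCV 4.12 (cv2) and the standard library are available. Lean on these libraries where they do the work, as an engineer would, in place of code of your own. Each camera call takes 0.05 s, during which the arm holds its last target. There are 200 camera calls.

### The job

Two of the four blue picking bins stand out of the row: push each one steadily along the bench, in its own lane, until its back is square and fully home against the red beam, in line with the other two. Only push them with the fingers: do not lift, tip or knock them, and leave the two bins that are already home, the small carton and the roll of tape where they are.

Things in the scene. Friction and masses are not known exactly. Their poses are not given: they have to be found in the camera images.
- beam: red steel beam fixed to the bench, the stop behind the row of bins, 520 mm long (y), 40 mm deep, 50 mm high, with a blue post 85 mm high at each end. Origin: on the bench at the middle of its front face (the face towards the bins and the robot); x points into the beam, y along it.
- bin_out_a: blue open-fronted plastic picking bin filled with small stock, 130 mm long (x), 88 mm wide (y); back and rear sides 65 mm high, front lip 38 mm high with a white label (a flat upright face to push on). Mass about 0.3 to 0.6 kg, loose, slides on the bench. Origin: centre of its underside. x points from its front to its back, y across, z up; the front face is 65 mm to -x of the origin. Starts standing out of the row by 45 to 85 mm and a little crooked.
- lane_out_a: lane marked on the bench for bin_out_a: dark flat strip 235 mm long, 125 mm wide, edged by two yellow lines, thinner than 1 mm and fixed. Origin: on the bench, on the lane's centre line, at the front face of the red beam. x points along the lane into the beam, y across it. That bin is home when its origin lies at about x = -65 mm, y = 0 here with the same yaw.
- bin_out_b: blue open-fronted plastic picking bin filled with small stock, 130 mm long (x), 88 mm wide (y); back and rear sides 65 mm high, front lip 38 mm high with a white label (a flat upright face to push on). Mass about 0.3 to 0.6 kg, loose, slides on the bench. Origin: centre of its underside. x points from its front to its back, y across, z up; the front face is 65 mm to -x of the origin. Starts standing out of the row by 45 to 85 mm and a little crooked.
- lane_out_b: lane marked on the bench for bin_out_b: dark flat strip 235 mm long, 125 mm wide, edged by two yellow lines, thinner than 1 mm and fixed. Origin: on the bench, on the lane's centre line, at the front face of the red beam. x points along the lane into the beam, y across it. That bin is home when its origin lies at about x = -65 mm, y = 0 here with the same yaw.
- bin_home_a: blue open-fronted plastic picking bin filled with small stock, 130 mm long (x), 88 mm wide (y); back and rear sides 65 mm high, front lip 38 mm high with a white label (a flat upright face to push on). Mass about 0.3 to 0.6 kg, loose, slides on the bench. Origin: centre of its underside. x points from its front to its back, y across, z up; the front face is 65 mm to -x of the origin. Already home against the beam; to be left alone.
- bin_home_b: blue open-fronted plastic picking bin filled with small stock, 130 mm long (x), 88 mm wide (y); back and rear sides 65 mm high, front lip 38 mm high with a white label (a flat upright face to push on). Mass about 0.3 to 0.6 kg, loose, slides on the bench. Origin: centre of its underside. x points from its front to its back, y across, z up; the front face is 65 mm to -x of the origin. Already home against the beam; to be left alone.
- carton: small brown carton with a pale tape stripe, 45 x 45 x 50 mm high, loose, standing in front of bin_home_a; to be left alone. Origin: centre of its underside.
- tape: orange roll of tape lying flat, 54 mm across, 24 mm high, loose, in front of bin_home_b; to be left alone. Origin: centre of its underside.
Mind the look-alikes: they are no part of the job. Leave any orange or yellow look-alike of the bin_out_b alone.

How it is judged:
By the outcome, as a careful person would: the job done as asked, in the order asked, and still so for the second after the job is handed in, with the robot touching nothing.
It also fails if it takes over 45 s, if anything falls off the work surface, if the arm or the gripper's body presses on something with over 40 N, if the wrist force passes 120 N, or if a joint passes its speed limit or range.

## Working session

There is one attempt and no reset: what is moved stays moved. The work goes in short steps, Python scripts to look and compute and a tool call to move; the robot and the scene stay as the last step left them, time stands still between calls to the robot, and variables do not carry over. Pictures are saved under pics/ and viewed, at most 10 in all, crops included, and the job is handed in when it is done.

Besides the shell and the picture viewer there is one more tool, called after ">>>" as name(argument=value, ...) on one line, values as JSON. step_arm: Moves the arm, as the interface text tells. Shifts and turns lie within -1 to 1; 1 stands for 60 cm of shift or pi rad of turn. Its arguments: {"type":"object","properties":{"rows":{"type":"array"},"jaw":{"type":"number"},"squeeze":{"type":"number"}},"required":["rows"]}

```bash
mkdir -p pics
python3 - <<'E'
from bench import r, eyes
import cv2, numpy as np
np.set_printoptions(precision=4,suppress=True)
for n in ("scene","side"):
    im=eyes.grab_frame(n); cv2.imwrite(f"pics/{n}0.png",im[:,:,::-1])
    i=eyes.camera_info(n); print(n,i["mtx"],i["extrinsics"])
o=r.get_obs(); print(o["clock"],o["tcp_pos"],o["orientation"],o["contact_force"],r.tips_ahead)
E
```

```text
scene [[579.8105   0.     323.8252]
 [  0.     579.8105 243.9071]
 [  0.       0.       1.    ]] [[-0.8003  0.5142 -0.3085  0.9148]
 [ 0.5995  0.6774 -0.4262  0.5929]
 [-0.0101 -0.5261 -0.8504  1.0321]
 [ 0.      0.      0.      1.    ]]
side [[481.8707   0.     318.5083]
 [  0.     481.8707 245.9303]
 [  0.       0.       1.    ]] [[ 0.9628 -0.1419  0.2298  0.345 ]
 [-0.2701 -0.5014  0.822  -0.709 ]
 [-0.0014 -0.8535 -0.521   0.5217]
 [ 0.      0.      0.      1.    ]]
0.1 [0.303  0.6026 0.2444] [-0.725  -3.0566  0.0025] [ 0.5081 -0.758  -0.2852] 0.014
```

View pics/scene0.png

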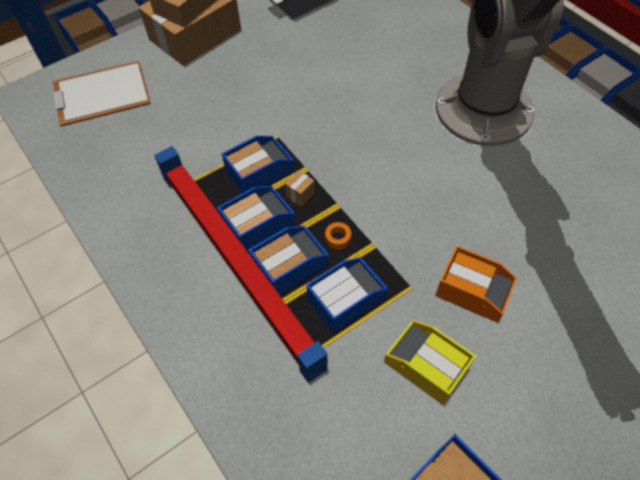

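View pics/side0.png

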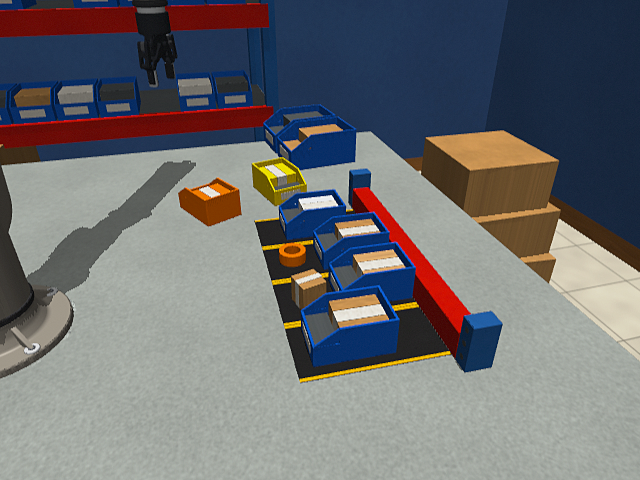

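The scene view shows four blue bins in front of the red beam. Candidates for the two bins standing out are the blue ones at (257,160) and (347,290). Both are on marked lanes and clearly off the beam. The bins at (255,210) and (288,255) are home, with the carton (299,187) and tape (338,235) in front of them. The orange bin (477,283) and yellow bin (430,360) are look-alikes and there is another blue one at (455,465), all off the lanes, so I leave them alone. Next I confirm with one crop and measure.

```bash
cat > h.py <<'E'
import cv2, numpy as np
from bench import r, eyes
np.set_printoptions(precision=4,suppress=True)
def cast(name,px,z):
    i=eyes.camera_info(name); E=i["extrinsics"]; px=np.atleast_2d(px).astype(float)
    d=np.c_[px,np.ones(len(px))]@np.linalg.inv(i["mtx"]).T@E[:3,:3].T
    return (E[:3,3]+d*((z-E[2,3])/d[:,2:]))
def hsv(im): return cv2.cvtColor(im,cv2.COLOR_RGB2HSV)
E
python3 - <<'E'
from h import *
im=cv2.cvtColor(cv2.imread("pics/scene0.png"),cv2.COLOR_BGR2RGB); H=hsv(im)
c=im[120:390,150:420]; cv2.imwrite("pics/crop.png",cv2.resize(c,(594,594),interpolation=cv2.INTER_CUBIC)[:,:,::-1])
red=cv2.inRange(H,(0,180,90),(6,255,255))|cv2.inRange(H,(174,180,90),(180,255,255))
red[:, :150]=0; red[:130]=0; red[:,400:]=0
cs,_=cv2.findContours(red,0,2); k=max(cs,key=cv2.contourArea)
b=cv2.boxPoints(cv2.minAreaRect(k)); print("beam px",b); print(cast("scene",b,.05))
yel=cv2.inRange(H,(20,130,110),(32,255,255)); yel[320:,380:]=0
n,l,s,_=cv2.connectedComponentsWithStats(yel)
for j in range(1,n):
    if s[j,4]>25:
        q=np.argwhere(l==j)[:,::-1]; w=cast("scene",q,0)
        v=cv2.fitLine(w[:,:2].astype(np.float32),2,0,.01,.01).ravel()
        print("yel",s[j],w.mean(0),"ang",np.degrees(np.arctan2(v[1],v[0])),"xmin/max",w[:,0].min(),w[:,0].max())
blue=cv2.inRange(H,(105,150,40),(125,255,255)); 
n,l,s,_=cv2.connectedComponentsWithStats(blue)
for j in range(1,n):
    if s[j,4]>150: print("blue",s[j])
E
```

```text
beam px [[164.8742 173.9797]
 [183.3489 160.6369]
 [314.0081 341.5497]
 [295.5335 354.8925]]
[[ 0.7255 -0.2491  0.05  ]
 [ 0.6752 -0.2574  0.05  ]
 [ 0.6968  0.2558  0.05  ]
 [ 0.7381  0.2563  0.05  ]]
yel [194 164  30  17  81] [ 0.634  -0.2359  0.    ] ang -1.2866694 xmin/max 0.5953722617367606 0.6704143510725818
yel [299 167   9   6  36] [ 0.4595 -0.1107  0.    ] ang -38.053196 xmin/max 0.45238721722128444 0.46854738489977965
yel [272 173  23  16 105] [ 0.517  -0.1129  0.    ] ang 4.871292 xmin/max 0.48092610176318756 0.5398171754932577
yel [301 204  39  23 246] [0.5013 0.0138 0.    ] ang -2.1015153 xmin/max 0.45572460942329435 0.5492407891208082
yel [347 243  28  16 151] [0.486  0.1389 0.    ] ang -6.0322614 xmin/max 0.4600504152983219 0.5227910504861144
yel [283 285  24  19 179] [0.6567 0.1345 0.    ] ang -0.6838807 xmin/max 0.6285637367425385 0.6824842303643917
yel [323 286  89  61 338] [0.5734 0.258  0.    ] ang -1.6968794 xmin/max 0.46381015782418145 0.677468500796393
blue [   0    0   65   66 1822]
blue [ 54   0  62  52 595]
blue [ 551   18   89   86 1278]
blue [ 217  136  112  158 4297]
blue [156 147  24  34 392]
blue [ 307  258   81   75 1614]
blue [298 341  28  40 731]
blue [411 435  90  45 458]
```

View pics/crop.png

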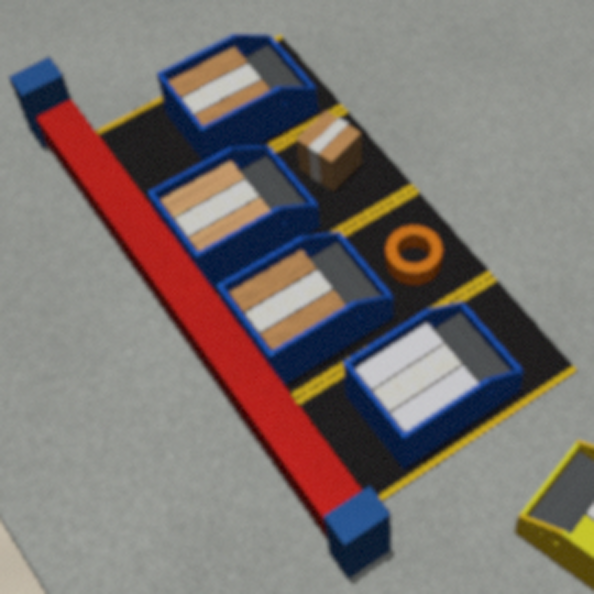

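The crop confirms it. The top bin (crop back edge (160,75)–(203,130)) and the bottom bin with white stock (back edge (347,375)–(405,437)) both have gaps to the beam. The middle two touch it, and the yellow bin lies outside the lanes.

Run:
```python
from h import *
f=lambda p:np.array(p)*270/594+[150,120]
for n,bk,fr in (("A",[(160,76),(203,130)],[(268,38),(316,90)]),("B",[(347,375),(405,437)],[(465,306),(520,370)])):
    b=cast("scene",f(bk),.065);q=cast("scene",f(fr),.038)
    for nm,e in(("back",b),("lip",q)):
        d=e[1]-e[0]; print(n,nm,e[:,:2].ravel(),"len",np.hypot(*d[:2]),"mid",e.mean(0)[:2],"yaw",np.degrees(np.arctan2(-d[0],d[1])))
from scipy.spatial.transform import Rotation as R
o=r.get_obs(); print(R.from_rotvec(o["orientation"]).as_matrix()); print(eyes.camera_info("wrist"))
```

```text
A back [ 0.6021 -0.2074  0.6046 -0.1247] len 0.08277696460981733 mid [ 0.6033 -0.166 ] yaw -1.7795684014514743
A lip [ 0.4773 -0.2055  0.4779 -0.1186] len 0.08689874844740371 mid [ 0.4776 -0.1621] yaw -0.38177489400484493
B back [0.6493 0.1719 0.6448 0.2472] len 0.0754456449944203 mid [0.647  0.2095] yaw 3.401619781422833
B lip [0.5161 0.168  0.5184 0.2475] len 0.07953233174842016 mid [0.5172 0.2077] yaw -1.647855644722323
[[-0.8935  0.4491 -0.0006]
 [ 0.4491  0.8935 -0.0015]
 [-0.0001 -0.0016 -1.    ]]
{'mtx': array([[340.0164,   0.    , 323.7183],
       [  0.    , 340.0164, 235.1958],
       [  0.    ,   0.    ,   1.    ]]), 'tool_from_camera': array([[-0.0003, -0.9522, -0.3054,  0.0797],
       [ 1.    , -0.0005,  0.0006, -0.0008],
       [-0.0007, -0.3054,  0.9522, -0.1285],
       [ 0.    ,  0.    ,  0.    ,  1.    ]])}
```

>>> step_arm(rows=[[0.26,-0.66,-0.07,0,0,0.138],[0.26,-0.66,-0.07,0,0,0.138],[0.26,-0.66,-0.07,0,0,0.138],[0.26,-0.66,-0.07,0,0,0.138],[0.26,-0.66,-0.07,0,0,0.138]], jaw=0.45)

```text
clock: 0.52
tcp_pos: [0.3794, 0.408, 0.2243]
orientation: [-0.045, -3.141, 0.001]
contact_force: [0.0, 0.3, 0.1]
grip_width: 0.0468
gripper_force: 0.0
```

>>> step_arm(rows=[[0.125,-0.32,-0.04,0,0,0],[0.125,-0.32,-0.04,0,0,0],[0.125,-0.32,-0.04,0,0,0],[0.125,-0.32,-0.04,0,0,0],[0.125,-0.32,-0.04,0,0,0]])

```text
clock: 0.93
tcp_pos: [0.4543, 0.2159, 0.2005]
orientation: [-0.051, -3.141, 0.0]
contact_force: [1.3, -0.1, -0.4]
grip_width: 0.0474
gripper_force: 0.0
```

Run:
```python
from h import *
o=r.get_obs(); im=eyes.grab_frame("wrist"); cv2.imwrite("pics/w1.png",im[:,:,::-1])
np.savez("w1.npz",p=o["tcp_pos"],o=o["orientation"]); print(o["clock"],o["tcp_pos"],o["orientation"])
```

```text
0.9333 [0.4543 0.2159 0.2005] [-0.0508 -3.1409  0.0003]
```

View pics/w1.png

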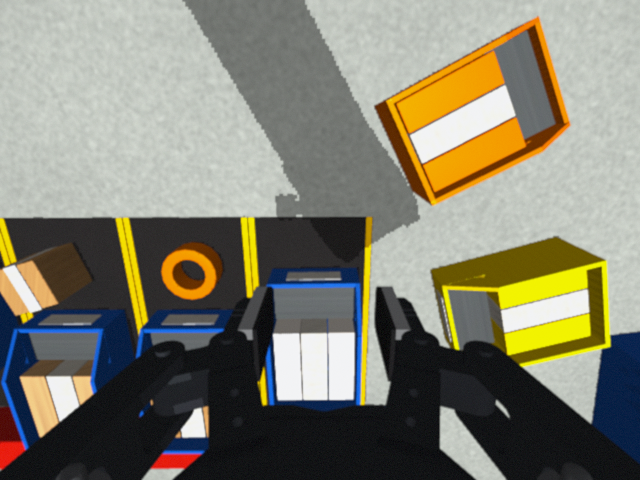

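Wrist view (robot side is up): the front face of bin B is at about (272–358, 268–288). Its lane is between the yellow lines at u≈249 and u≈367. I'll fit these now.

```bash
cat >> h.py <<'E'
from scipy.spatial.transform import Rotation as R
def wcast(px,z,p,o):
    i=eyes.camera_info("wrist"); T=i["tool_from_camera"]; Rw=R.from_rotvec(o).as_matrix()
    C=p+Rw@T[:3,3]; px=np.atleast_2d(px).astype(float)
    d=np.c_[px,np.ones(len(px))]@np.linalg.inv(i["mtx"]).T@(Rw@T[:3,:3]).T
    return C+d*((z-C[2])/d[:,2:])
def fit(w):
    v=cv2.fitLine(w[:,:2].astype(np.float32),cv2.DIST_HUBER,0,.001,.001).ravel()
    return v
def lines(im,p,o,us,vmax):
    "yellow lines at columns us (above row vmax), dark lane's front edge"
    H=hsv(im); yel=cv2.inRange(H,(22,150,120),(32,255,255)); n,l,s,c=cv2.connectedComponentsWithStats(yel)
    for j in range(1,n):
        if s[j,4]>80:
            q=np.argwhere(l==j)[:,::-1]; q=q[q[:,1]<vmax]
            if len(q)<50: continue
            w=wcast(q,0,p,o); v=fit(w); print("yel",s[j][:4],"ang",np.degrees(np.arctan(v[1]/v[0])),"pt",v[2:],"xmin",np.percentile(w[:,0],1))
def front(im,p,o,u0,u1,v0,v1):
    "first blue pixel down each column -> underside front edge (z=0); also print lip bounds"
    H=hsv(im); b=cv2.inRange(H,(100,130,30),(128,255,255)); 
    q=[(u,v0+np.argmax(b[v0:v1,u]>0)) for u in range(u0,u1) if b[v0:v1,u].any()]
    w=wcast(q,0,p,o); v=fit(w); print("front cols",q[0],q[-1],"ends",w[0,:2],w[-1,:2],"yaw",np.degrees(np.arctan(-v[0]/v[1])),"mid",v[2:])
    k=[u for u in range(u0-15,u1+15)]
    for row in range(v0,v1,3):
        cols=np.flatnonzero(b[row,u0-20:u1+20]); 
        if len(cols): print(row,cols[0]+u0-20,cols[-1]+u0-20,end=" | ")
    print()
E
python3 - <<'E'
from h import *
im=cv2.imread("pics/w1.png")[:,:,::-1].copy(); d=np.load("w1.npz")
lines(im,d["p"],d["o"],0,330); front(im,d["p"],d["o"],278,352,255,300)
E
```

```text
yel [387  90  23  52] ang 22.217777 pt [0.3636 0.2836] xmin 0.3470860521895776
yel [399  94  21  30] ang -23.9314 pt [0.3607 0.2961] xmin 0.35144104898529055
yel [240 217  19  81] ang -2.652435 pt [0.4992 0.1376] xmin 0.45947253200405863
yel [361 217  11 189] ang -1.6832038 pt [0.5239 0.2587] xmin 0.4634109086593364
yel [  0 218  17  48] ang -9.4887495 pt [ 0.4799 -0.1108] xmin 0.4524497088916473
yel [115 218  33 116] ang -1.9839225 pt [0.5138 0.0121] xmin 0.4562213147212125
yel [441 260 170 107] ang -86.59594 pt [0.5449 0.4439] xmin 0.519836099079233
yel [ 20 312  13  11] ang -58.33814 pt [ 0.5632 -0.1154] xmin 0.5576774216505808
yel [504 313  88  43] ang -84.37511 pt [0.5921 0.4811] xmin 0.5803780365390815
front cols (278, np.int64(269)) (351, np.int64(268)) ends [0.5157 0.166 ] [0.5171 0.2425] yaw -1.8816737 mid [0.5161 0.2119]
267 328 336 | 270 272 356 | 273 271 357 | 276 270 358 | 279 268 358 | 282 267 359 | 285 266 360 | 288 271 360 | 291 272 360 | 294 272 360 | 297 272 360 |
```

>>> step_arm(rows=[[0.033,-0.02,-0.07,0,0,0],[0.033,-0.02,-0.14,0,0,0],[0.033,-0.02,-0.2,0,0,0],[0.033,-0.02,-0.25,0,0,0],[0.033,-0.02,-0.285,0,0,0]])

```text
clock: 1.4
tcp_pos: [0.4721, 0.2053, 0.0266]
orientation: [-0.051, -3.137, 0.003]
contact_force: [-1.0, 1.1, -0.3]
grip_width: 0.0469
gripper_force: 0.0
```

>>> step_arm(rows=[[0,0,0,0,0,0],[0.01,0,0,0,0,0],[0.02,0,0,0,0,0],[0.03,0,0,0,0,0],[0.03,0,0,0,0,0]])

```text
clock: 1.82
tcp_pos: [0.4951, 0.2069, 0.0318]
orientation: [0.052, 3.137, 0.003]
contact_force: [0.6, -0.7, -0.1]
grip_width: 0.0472
gripper_force: 0.0
```

>>> step_arm(rows=[[0.01,0,-0.003,0,0,0],[0.02,0,-0.004,0,0,0],[0.03,-0.0013,-0.004,0,0,0],[0.04,-0.0026,-0.004,0,0,0],[0.05,-0.004,-0.004,0,0,0]])

```text
clock: 2.23
tcp_pos: [0.5219, 0.2038, 0.0274]
orientation: [-0.05, -3.14, 0.0]
contact_force: [-2.6, -0.2, 1.9]
grip_width: 0.0471
gripper_force: 1.6
```

Run:
```python
from h import *
o=r.get_obs(); im=eyes.grab_frame("wrist"); cv2.imwrite("pics/w2.png",im[:,:,::-1])
print(o["tcp_pos"],o["orientation"],o["contact_force"])
```

```text
[0.5219 0.2038 0.0274] [-0.0502 -3.1399  0.0002] [-2.6311 -0.2025  1.8917]
```

View pics/w2.png

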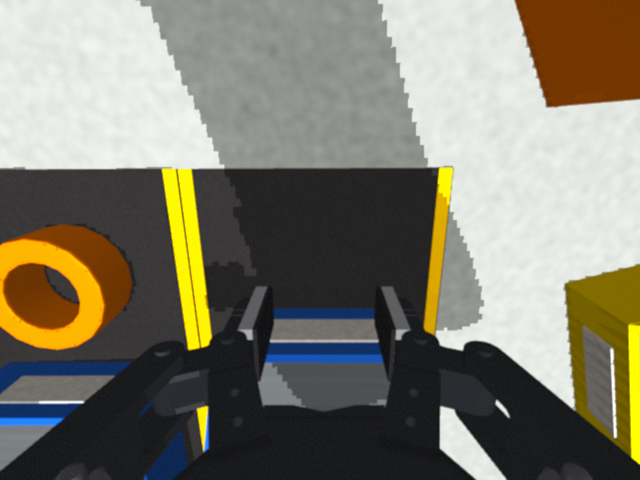

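The wrist view shows both fingers on bin B's label lip (v≈315–355), squarely between the lane lines, with tape and look-alike clear.

>>> step_arm(rows=[[0.01,-0.001,0,0,0,0],[0.02,-0.002,0,0,0,0],[0.03,-0.003,0,0,0,0],[0.04,-0.004,0,0,0,0],[0.047,-0.005,0,0,0,0]])

```text
clock: 2.7
tcp_pos: [0.5512, 0.2005, 0.0274]
orientation: [0.051, 3.141, -0.0]
contact_force: [-2.0, -0.4, -0.4]
grip_width: 0.0472
gripper_force: 0.8
```

>>> step_arm(rows=[[0.002,0,0,0,0,0],[0.004,0,0,0,0,0],[0.006,0,0,0,0,0],[0.008,0,0,0,0,0],[0.008,0,0,0,0,0]])

```text
clock: 3.12
tcp_pos: [0.5551, 0.2008, 0.0275]
orientation: [0.051, 3.141, 0.0]
contact_force: [-0.5, -1.0, -0.4]
grip_width: 0.047
gripper_force: 0.6
```

>>> step_arm(rows=[[0.002,0,0,0,0,0],[0.004,0,0,0,0,0],[0.006,0,0,0,0,0],[0.006,0,0,0,0,0]])

```text
clock: 3.45
tcp_pos: [0.5554, 0.2008, 0.0271]
orientation: [-0.05, -3.135, 0.002]
contact_force: [-10.4, -0.6, 7.2]
grip_width: 0.0471
gripper_force: 5.1
```

>>> step_arm(rows=[[0.0015,0,0,0,0,0],[0.003,0,0,0,0,0],[0.003,0,0,0,0,0]])

```text
clock: 3.7
tcp_pos: [0.5555, 0.2009, 0.0268]
orientation: [-0.049, -3.132, 0.003]
contact_force: [-13.6, 0.3, 9.4]
grip_width: 0.047
gripper_force: 7.3
```

Force shows it is seated. Backing straight off, then rising for a look.

>>> step_arm(rows=[[-0.01,0,0,0,0,0],[-0.03,0,0,0,0,0],[-0.07,0,0,0,0,0],[-0.11,0,0.04,0,0,0],[-0.15,0,0.1,0,0,0]])

```text
clock: 4.12
tcp_pos: [0.4691, 0.2001, 0.0844]
orientation: [-0.051, -3.138, 0.004]
contact_force: [0.9, 0.5, 0.2]
grip_width: 0.0472
gripper_force: 0.0
```

>>> step_arm(rows=[[0,0,0.07,0,0,0],[0,0,0.14,0,0,0],[0,0,0.19,0,0,0],[0,0,0.19,0,0,0]])

```text
clock: 4.45
tcp_pos: [0.4756, 0.2029, 0.2074]
orientation: [0.051, 3.129, 0.011]
contact_force: [-0.3, -0.1, -0.3]
grip_width: 0.0469
gripper_force: 0.0
```

Run:
```python
from h import *
o=r.get_obs(); im=eyes.grab_frame("wrist"); cv2.imwrite("pics/w3.png",im[:,:,::-1])
p,q=o["tcp_pos"],o["orientation"]; np.savez("w3.npz",p=p,o=q); print(o["clock"],p,q,o["contact_force"])
lines(im,p,q,0,330)
cv2.imwrite("pics/w3c.png",cv2.resize(im[190:430,180:440],(780,720)[:2] if 0 else (650,600),interpolation=cv2.INTER_CUBIC)[:,:,::-1])
```

```text
4.45 [0.4756 0.2029 0.2074] [0.051  3.1287 0.0114] [-0.2779 -0.0608 -0.253 ]
yel [368 191  15 193] ang -2.1678128 pt [0.5346 0.2582] xmin 0.4638393054509529
yel [125 193  32 122] ang -2.2479255 pt [0.5144 0.0121] xmin 0.45624261151992707
yel [251 192  20  95] ang -1.6413106 pt [0.5084 0.1377] xmin 0.4595677315880797
yel [  0 194  25  47] ang -4.2818956 pt [ 0.4764 -0.1121] xmin 0.4521583226693472
yel [453 230 168 111] ang -85.20722 pt [0.5478 0.4118] xmin 0.514692660626539
yel [515 285  86  44] ang -75.529625 pt [0.6009 0.4641] xmin 0.5782073257664841
yel [ 28 286  14  14] ang -50.511833 pt [ 0.5589 -0.112 ] xmin 0.5545178232979812
```

View pics/w3c.png

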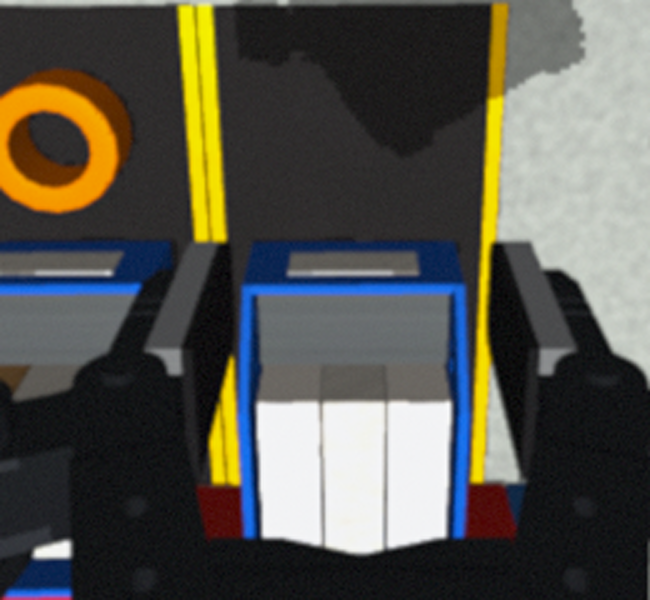

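Bin B's front lip (crop row ≈242–290) is level with the home neighbour's lip. It is square and centred between the lane lines to about 1–2 mm. Now bin A.

>>> step_arm(rows=[[-0.077,-0.61,0,0,0,0],[-0.077,-0.61,0,0,0,0],[-0.077,-0.61,0,0,0,0],[-0.077,-0.61,0,0,0,0],[-0.077,-0.61,0,0,0,0]])

```text
clock: 4.92
tcp_pos: [0.4445, -0.0078, 0.1994]
orientation: [0.05, 3.141, -0.0]
contact_force: [0.7, -0.2, 0.4]
grip_width: 0.0466
gripper_force: 0.0
```

>>> step_arm(rows=[[-0.035,-0.27,0,0,0,0],[-0.035,-0.27,0,0,0,0],[-0.035,-0.27,0,0,0,0],[-0.035,-0.27,0,0,0,0],[-0.035,-0.27,0,0,0,0]])

```text
clock: 5.33
tcp_pos: [0.4222, -0.1756, 0.1998]
orientation: [0.067, 3.141, -0.006]
contact_force: [0.9, -0.1, 0.4]
grip_width: 0.0467
gripper_force: 0.0
```

Run:
```python
from h import *
o=r.get_obs(); im=eyes.grab_frame("wrist"); cv2.imwrite("pics/w4.png",im[:,:,::-1])
p,q=o["tcp_pos"],o["orientation"]; np.savez("w4.npz",p=p,o=q); print(o["clock"],p,q)
lines(im,p,q,0,400)
```

```text
5.3333 [ 0.4222 -0.1756  0.1998] [ 0.0672  3.1406 -0.0055]
yel [606 233  34 104] ang -0.4754776 pt [0.5172 0.1386] xmin 0.4606603490433091
yel [492 235  29 112] ang -1.183994 pt [0.5145 0.0134] xmin 0.4564705262553469
yel [382 236  15  53] ang 0.048862074 pt [ 0.4786 -0.1107] xmin 0.4524635657811255
yel [268 238  16 168] ang -1.669016 pt [ 0.543  -0.2344] xmin 0.4495563706675805
yel [383 370   7  37] ang -0.055181857 pt [ 0.6371 -0.1121] xmin 0.6168864027186889
```

View pics/w4.png

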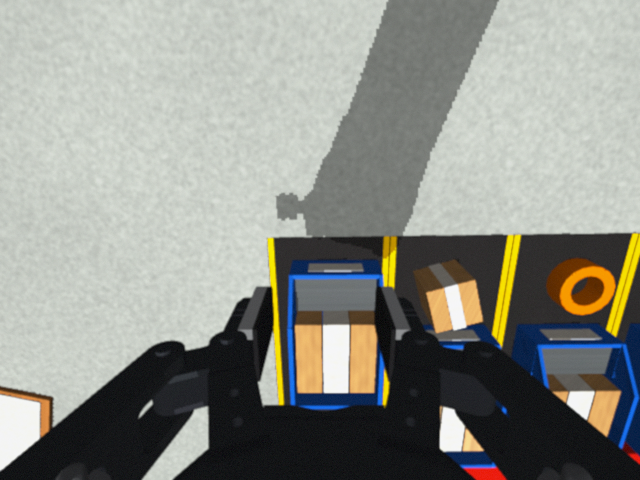

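Wrist view: bin A's front is at u≈292–382, v≈261, with lane lines at u≈271 and u≈390. The carton (447,297) is clear to the right.

Run:
```python
from h import *
im=cv2.imread("pics/w4.png")[:,:,::-1].copy(); d=np.load("w4.npz"); p,o=d["p"],d["o"]
front(im,p,o,297,376,250,290)
print("carton left px",wcast([(414,266),(427,325),(426,330)],0.0,p,o)[:,:2],wcast([(414,266)],.05,p,o)[:,:2])
```

```text
front cols (297, np.int64(260)) (375, np.int64(260)) ends [ 0.4736 -0.2062] [ 0.477  -0.1253] yaw -2.400925 mid [ 0.4749 -0.175 ]
259 371 372 | 262 292 378 | 265 291 379 | 268 291 380 | 271 290 380 | 274 289 381 | 277 288 381 | 280 288 382 | 283 288 382 | 286 288 382 | 289 288 294 | 
carton left px [[ 0.4854 -0.0847]
 [ 0.5569 -0.0676]
 [ 0.5632 -0.0684]] [[ 0.4636 -0.0979]]
```

>>> step_arm(rows=[[0.02,0.01,-0.06,0,0,0],[0.02,0.01,-0.13,0,0,0],[0.02,0.01,-0.19,0,0,0],[0.02,0.01,-0.25,0,0,0],[0.02,0.01,-0.285,0,0,0]], jaw=0.58)

```text
clock: 5.8
tcp_pos: [0.4345, -0.1599, 0.0254]
orientation: [-0.047, -3.137, -0.002]
contact_force: [-0.1, 0.0, 0.0]
grip_width: 0.0362
gripper_force: 0.0
```

>>> step_arm(rows=[[0,0,0,0,0,0],[0,0,0,0,0,0]])

```text
clock: 5.97
tcp_pos: [0.4354, -0.1608, 0.0281]
orientation: [-0.049, -3.138, -0.001]
contact_force: [0.3, -0.2, 0.3]
grip_width: 0.0361
gripper_force: 0.0
```

>>> step_arm(rows=[[0.01,-0.006,0,0,0,0],[0.02,-0.012,0,0,0,0],[0.03,-0.012,0,0,0,0],[0.04,-0.012,0,0,0,0],[0.04,-0.012,0,0,0,0]])

```text
clock: 6.38
tcp_pos: [0.4628, -0.1691, 0.0302]
orientation: [0.049, 3.138, -0.001]
contact_force: [0.1, 0.1, -0.1]
grip_width: 0.036
gripper_force: 0.0
```

>>> step_arm(rows=[[0.01,0,0,0,0,0],[0.02,-0.001,0,0,0,0],[0.03,-0.002,0,0,0,0],[0.04,-0.003,0,0,0,0],[0.05,-0.004,0,0,0,0]])

```text
clock: 6.8
tcp_pos: [0.4887, -0.1712, 0.0288]
orientation: [-0.051, -3.137, -0.001]
contact_force: [-5.1, -0.2, 3.7]
grip_width: 0.0359
gripper_force: 2.7
```

>>> step_arm(rows=[[0.01,-0.001,0,0,0,0],[0.02,-0.002,0,0,0,0],[0.03,-0.003,0,0,0,0],[0.04,-0.005,0,0,0,0],[0.05,-0.006,0,0,0,0]])

```text
clock: 7.22
tcp_pos: [0.5188, -0.1749, 0.0287]
orientation: [-0.051, -3.138, -0.001]
contact_force: [-5.0, 0.4, 3.6]
grip_width: 0.0358
gripper_force: 2.4
```

>>> step_arm(rows=[[0.01,-0.0015,0,0,0,0],[0.02,-0.003,0,0,0,0],[0.03,-0.0045,0,0,0,0],[0.036,-0.0055,0,0,0,0],[0.04,-0.0055,0,0,0,0]])

```text
clock: 7.63
tcp_pos: [0.5446, -0.1785, 0.029]
orientation: [-0.05, -3.141, 0.0]
contact_force: [-7.4, 1.0, 5.1]
grip_width: 0.036
gripper_force: 3.6
```

>>> step_arm(rows=[[0.002,0,0,0,0,0],[0.004,0,0,0,0,0],[0.006,0,0,0,0,0],[0.006,0,0,0,0,0]])

```text
clock: 7.97
tcp_pos: [0.5446, -0.1785, 0.0288]
orientation: [-0.052, -3.135, -0.002]
contact_force: [-8.7, 0.6, 7.4]
grip_width: 0.0359
gripper_force: 5.2
```

>>> step_arm(rows=[[0.002,0,0,0,0,0],[0.004,0,0,0,0,0],[0.006,0,0,0,0,0],[0.006,0,0,0,0,0]])

```text
clock: 8.3
tcp_pos: [0.5447, -0.1784, 0.0282]
orientation: [-0.053, -3.128, -0.004]
contact_force: [-19.4, 1.3, 13.6]
grip_width: 0.0359
gripper_force: 9.3
```

>>> step_arm(rows=[[-0.015,0,0,0,0,0],[-0.035,0,0,0,0,0],[-0.07,0,0,0,0,0],[-0.12,0,0.04,0,0,0],[-0.17,0,0.1,0,0,0]])

```text
clock: 8.72
tcp_pos: [0.451, -0.178, 0.084]
orientation: [-0.05, -3.139, -0.0]
contact_force: [0.1, -0.4, 1.4]
grip_width: 0.0356
gripper_force: 0.0
```

>>> step_arm(rows=[[0,0,0.07,0,0,0],[0,0,0.14,0,0,0],[0,0,0.19,0,0,0],[0,0,0.19,0,0,0],[0,0,0.19,0,0,0]])

```text
clock: 9.13
tcp_pos: [0.455, -0.1788, 0.2017]
orientation: [0.05, 3.134, -0.001]
contact_force: [-0.4, 0.4, -0.2]
grip_width: 0.0359
gripper_force: 0.0
```

Run:
```python
from h import *
o=r.get_obs(); im=eyes.grab_frame("wrist"); p,q=o["tcp_pos"],o["orientation"]; print(o["clock"],p)
lines(im,p,q,0,400); front(im,p,q,310,360,255,330)
s=eyes.grab_frame("scene")
a=cv2.resize(im[200:400,220:430],(420,400),interpolation=cv2.INTER_CUBIC)
b=cv2.resize(s[130:390,150:410],(380,400),interpolation=cv2.INTER_CUBIC)
cv2.imwrite("pics/fin.png",np.hstack([a,b])[:,:,::-1])
```

```text
9.1333 [ 0.455  -0.1788  0.2017]
yel [381 203  19  95] ang -1.5304649 pt [ 0.5016 -0.1117] xmin 0.45247480745044594
yel [495 203  32 112] ang -1.2654598 pt [0.5126 0.0134] xmin 0.4564081077146259
yel [267 204  11  82] ang -1.5903999 pt [ 0.4907 -0.2329] xmin 0.4488731168881711
yel [611 204  29 104] ang 1.1750708 pt [0.5248 0.1378] xmin 0.4658840708987495
yel [276 354   7  42] ang -3.4234684 pt [ 0.6569 -0.2377] xmin 0.6267379641174201
front cols (310, np.int64(298)) (359, np.int64(298)) ends [ 0.5541 -0.197 ] [ 0.5558 -0.1438] yaw -1.8567911 mid [ 0.5552 -0.1627]
300 290 363 | 303 290 362 | 306 290 362 | 309 290 362 | 312 290 362 | 315 290 362 | 318 290 363 | 321 290 290 | 324 290 290 | 327 290 290 |
```

View pics/fin.png

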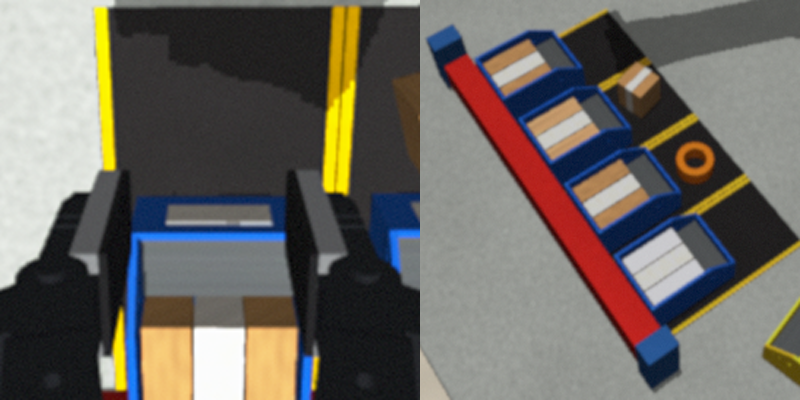

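All four bins are in line against the beam. In the left crop, bin A's lip (v≈198–240) is level with its neighbour and its label is centred at u≈218 against a lane centre of about 221. The carton and tape are untouched.

```bash
python3 -c "
from bench import r
print(r.hand_in())"
```

```text
the job is handed in; nothing more can be done
None
```

I pushed both out-of-row bins home against the red beam, square and within about 2 mm of their lane centres by the wrist camera. The other two bins, carton, tape and look-alikes were left alone, and the job is handed in at about 9 s on the robot clock.

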